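# Open the pin polisher with its two-button lid release

## Robot

A 6-joint arm with a two-finger parallel gripper is mounted at the origin on a cart in front of the work surface, level with it; the furniture and walls round the work are solid. World frame = base frame: x ahead of the robot, y to its left, z up, the work surface at z = 0. Lengths are in m, angles in degrees, forces in N, time in s.
With the tool pointing down it reaches from about 0.3 to 0.825 m from the base axis. Payload 5.4 kg.
Tool frame: the origin (TCP) lies on the centre line of the jaws, within the pads' length; the fingertips stand 14 mm ahead of it and the grasp point (between the pads) lies 5 mm behind it; z points along the fingers, y is the line along which they close (so a half turn about z gives the same grasp; the last joint's range is limited). The gripper opens to 92 mm and grips with 3 to 60 N. Pads are 20 mm wide; open, the fingers measure 128 mm over their backs; the gripper's body (75 mm by 189 mm) begins 69 mm behind the grasp point.
Start: joints at [65.14, 9.076, 91.501, -0, 79.423, -12.038], TCP at [0.128, 0.561, 0.201] pointing down, gripper open.
Joint ranges: [-166.64, 166.64], [-54.1, 131.32], [10.49, 154.53], [-73.88, 253.88], [9.74, 151.15], [-171.62, 171.62]. Speed limits (degrees/s): [147.25, 147.25, 180, 180, 180, 180].

## Interface

Orientations are given as a 3x3 rotation matrix whose columns are the frame's x, y, z axes.
In Python, from workcell import monitor, cams, order gives the robot as it stands.
- The arm moves only by the tool play_rows, never from a script. Its argument "increments" is a list of rows, each a list of 7 numbers: the shift along the tool's x, y, z in units of 400 mm (1.0 is 400 mm), then the turn, a rotation vector about the tool's x, y, z in units of 0.5 rad (1.0 is 0.5 rad), then the closure in counts, from 0 (fully open) to 255 (shut). A call has exactly 10 rows; each row shifts and turns the commanded pose from where the row before left it, along the tool's axes as they then stand; what a row does not reach is not made up. A row lasts 1/8 s, in which the tool goes at most 62.5 mm and 10.7 degrees, less where a joint would pass 70% of its speed; a pose out of reach is approached as far as the arm can. A call with a number of a shift or a turn outside -1 to 1 is refused whole. A call with a gripper value outside its range is refused whole. The fingers move at their own pace and stop on an object; "force" is the grip in N (left out, the last holds). Time passes only in rows, so rows that do not move let the fingers close, or fill a call up. It gives the time, the measured TCP pose, the force, the opening and the grip force at its end, in the units of the state.
- monitor.observe(): the state, without advancing time (a new reading comes with each control period).
- cams.grab_frame(name): name is "side" or "top" or "wrist"; returns the picture (400x640x3 uint8, blue, green, red); there is no depth.
- cams.calibration(name): a dict with "fx", "fy", "cx", "cy" (pixels), "k1" (the pictures are not rectified: a ray, as slopes to the right and down, at radius r is drawn at 1 + k1 r^2 times it, then the intrinsics apply), "cam_to_world" (4x4, takes a point from camera to world coordinates); the wrist camera has in their place "tool_from_camera" (4x4, takes a point from camera to tool coordinates, whose origin is the TCP and whose axes are the flange's). Camera axes: x right, y down, z forward; pixel columns grow to the right and rows downward; lengths in m; the calibration is good to about 2 mm. A picture is of the moment at which its call begins: read the wrist's pose just before it. calibration takes no time and is no camera call.
- order.sign_off(): hands the job in; it is judged then, once.
The state is a dict: "t": time; "q": joint angles; "qvel": joint speeds; "joint_torque": joint torques, N m; "eef_pos": TCP position; "orientation": TCP orientation; "wrist_force": force on the tool from outside, world axes, zero at the start; "ft_torque": the same for the moment, N m; "opening": finger opening in m; "grip_force": force on a finger pad.
Only numpy, scipy, OpenCV 4.12 (cv2) and the standard library are available. Lean on these libraries where they do the work, as an engineer would, in place of code of your own. Each camera call takes 0.05 s, during which the arm holds its last target. There are 200 camera calls.

## Task

Open the pin polisher on the bench with the fingertips only: gently push the lock slide, the small ribbed knob near the right end of its front ledge, all the way towards the two round buttons, then press both buttons fully down together, one fingertip on each, and keep them both down until the lid has risen by itself to at least half open. Then let go and stay clear, so that the lid rises all the way and both buttons come back up. Grip nothing, do not push or lift the lid, and leave the stone mount on the ledge and the two bottles, the loupe and the cup on the bench where they are.

Things in the scene. Friction and masses are not known exactly. Their poses are not given: they have to be found in the camera images.
- polisher: Magnetic pin polisher: grey housing fixed to the bench, 210 mm deep (x), 240 mm wide (y). Origin: centre of its underside, on the bench; x points to its back, y to its left, z up. Flat front ledge, top 80 mm above the origin, from x = -105 to -45 mm; behind it the tank with its lid, lid top 111 mm above the origin. Buttons, lock knob and mount stand in one row on the ledge, x = -81 mm.
- button_left_top (a point): Centre of the top of the left round black push button, 26 mm diameter, at x = -81, y = +32 mm of the polisher, 90 mm above the bench when up (10 mm proud of the ledge). 64 mm between the button centres. Moves with the button; its axes are the polisher's.
- button_right_top (a point): The same for the right button, at x = -81, y = -32 mm of the polisher.
- button_left (a joint): Travel of the left button, m: 0 up, 0.007 fully down. Springs back: 1.5 N at the start, 5 N fully down, for each button. It draws back one of the two bolts that hold the lid; a bolt is free of the lid from about 0.005. With the lock slide locked the button stops after about 2 mm.
- button_right (a joint): The same for the right button and its bolt. The lid is held as long as either bolt is forward.
- lock_knob (a point): Centre of the top of the lock slide's knob: black ribbed block 18 mm along the polisher's x, 12 mm along y, its top 15 mm above the ledge (95 mm above the bench). At x = -81 and, locked, y = -89 mm of the polisher; unlocked y = -75 mm. Its axes are the polisher's.
- lock (a joint): Lock slide, m: 0 locked, 0.014 fully unlocked; grows as the knob moves along the polisher's +y, towards the buttons. Starts between 0 and 0.002; friction about 1.2 N holds it where it is left. Both buttons are free from 0.011. Push it gently: it is plastic, and neither squeezing nor over 35 N is wanted.
- lid (a joint): Lid angle, rad: 0 closed, 1.2 fully open. Hinged along the back edge of the tank, front edge rising. A damped spring raises it by itself in about 4.5 s once both bolts are back (about 1.5 s to half open, 0.6); it stays up. It lifts with under 3 N at its front edge.
- lid_front (a point): Middle of the lid's front edge (lid 146 mm from hinge to front, 236 mm wide, 13 mm thick); closed, it lies at x = -46 mm of the polisher, 35 mm behind the button centres, 104 mm above the bench. As it rises it swings up and back, away from the buttons.
- mount: Bystander: silver stone mount with a clear stone, about 30 x 34 x 21 mm, standing loose on the ledge left of the buttons, near x = -81, y = +94 mm of the polisher. Origin: under its centre, on the ledge.
- oil: Bystander: white oil bottle with a red cap, 34 mm diameter, 99 mm tall, standing on the bench. Origin: centre of its underside.
- flux: Bystander: brown flux bottle with a black cap, 42 mm diameter, 83 mm tall, standing on the bench. Origin: centre of its underside.
- loupe: Bystander: black eye loupe, 37 mm diameter, 26 mm tall, on the bench. Origin: centre of its underside.
- pumice_cup: Bystander: white enamel cup, 62 mm diameter, 45 mm tall, on the bench. Origin: centre of its underside.

How it is judged (in metres and radians):
On the way, in this order (a step that is already met when the one before it is completed fails the run):
1. the lock slide is pushed over while the lid is still shut (value of joint lock above 0.011 m and value of joint lid below 0.03 rad), for 0.1 s.
2. both buttons are held down together as the lid comes half open (value of joint each of button_left, button_right above 0.005 m and value of joint lid above 0.5 rad), for 0.1 s.
At the end, for the whole second after the job is handed in: The lid stands fully open (over 1.1 of 1.2 rad) and at rest, the lock slide is over (past 11 of 14 mm), both buttons are up again (within 1.5 mm), the mount is within 8 mm of its starting place and the other bystanders within 20 mm of theirs (value of joint lid above 1.1 rad and velocity of joint lid below 0.1 rad/s and value of joint each of button_left, button_right below 0.0015 m and value of joint lock above 0.011 m and distance of mount from where it was at the start of the episode below 0.008 m and distance of each of oil, flux, loupe, pumice_cup from where it was at the start of the episode below 0.02 m); the robot touches nothing.
It fails at once if the fingers push or lift the lid (over 6 N) (contact force between the fingers and lid above 6 N).
It fails at once if the stone mount on the ledge is knocked, lifted or tipped (8 mm or 0.3 rad) (distance of mount from where it was at the start of the episode above 0.008 m or angle between mount's own z axis and vertical above 0.3 rad).
It fails at once if another bystander is moved or lifted (20 mm) (distance of any of oil, flux, loupe, pumice_cup from where it was at the start of the episode above 0.02 m).
It fails at once if the lock knob is gripped or shoved hard (over 35 N) (contact force between the fingers and lock above 35 N).
It also fails if it takes over 48 s, if anything falls off the work surface, if the arm or the gripper's body presses on something with over 40 N, if the wrist force passes 120 N, or if a joint passes its speed limit or range.

## Working session

There is one attempt and no reset: what is moved stays moved. The work goes in short steps, Python scripts to look and compute and a tool call to move; the robot and the scene stay as the last step left them, time stands still between calls to the robot, and variables do not carry over. Pictures are saved under pics/ and viewed, at most 10 in all, crops included, and the job is handed in when it is done.

Besides the shell and the picture viewer there is one more tool, called after "Call:" as name(argument=value, ...), one argument or row to a line, values as JSON. play_rows: Moves the arm, as the interface text tells. Its arguments: {"type":"object","properties":{"increments":{"type":"array","items":{"type":"array","items":{"type":"number"}}},"force":{"type":"number"}},"required":["increments"]}

```bash
mkdir -p pics; python3 - <<'E'
from workcell import monitor,cams,order
import cv2
s=monitor.observe();print(s)
for n in("top","side"):
    cv2.imwrite(f"pics/{n}0.png",cams.grab_frame(n));print(n,cams.calibration(n))
print(cams.calibration("wrist"))
E
```

```text
{'t': 0.0, 'q': array([ 6.51398004e+01,  9.11179446e+00,  9.15710844e+01, -3.53704512e-05,
        7.94220953e+01, -1.20384291e+01]), 'qvel': array([-0.02595419,  0.01422305, -0.02760171, -0.01211825, -0.01778938,
        0.01772187]), 'joint_torque': array([-2.73676812e-05, -3.85599482e+01, -3.22092998e+01,  6.97364425e-02,
        3.85593914e-02, -1.65259562e-04]), 'eef_pos': array([0.12735527, 0.5600635 , 0.19983685]), 'orientation': array([[-9.75064981e-01,  2.21918205e-01, -7.69692934e-04],
       [ 2.21919212e-01,  9.75063639e-01, -1.66262556e-03],
       [ 3.81532714e-04, -1.79197761e-03, -9.99998322e-01]]), 'wrist_force': array([-0.24532609, -0.17608622,  0.01242645]), 'ft_torque': array([-0.03628122,  0.014574  , -0.00621056]), 'grip_force': 0.0, 'opening': 0.09204608659817168}
top {'fx': 457.5411630711891, 'fy': 457.5411630711891, 'cx': 318.3310723589276, 'cy': 202.49185382003142, 'k1': 0.006739702830069626, 'cam_to_world': array([[-0.10388717, -0.97307728,  0.20573784,  0.37650318],
       [-0.9945873 ,  0.10124814, -0.02334325,  0.00919568],
       [ 0.00188421, -0.207049
[... 282 characters left out ...]
18115293,  0.40701378],
       [-0.20346203,  0.56104368, -0.80239217,  0.74868049],
       [-0.02470969, -0.82221591, -0.5686391 ,  0.63641949],
       [ 0.        ,  0.        ,  0.        ,  1.        ]])}
{'fx': 315.5382505000106, 'fy': 315.5382505000106, 'cx': 318.9833466722875, 'cy': 201.53492356719988, 'k1': 0.003619947386696397, 'tool_from_camera': array([[-6.52361268e-04, -9.63441292e-01, -2.67918742e-01,
         7.48784087e-02],
       [ 9.99999772e-01, -5.81039870e-04, -3.45490261e-04,
         8.20720985e-04],
       [ 1.77188112e-04, -2.67918906e-01,  9.63441450e-01,
        -1.85049664e-01],
       [ 0.00000000e+00,  0.00000000e+00,  0.00000000e+00,
         1.00000000e+00]])}
```

View pics/top0.png

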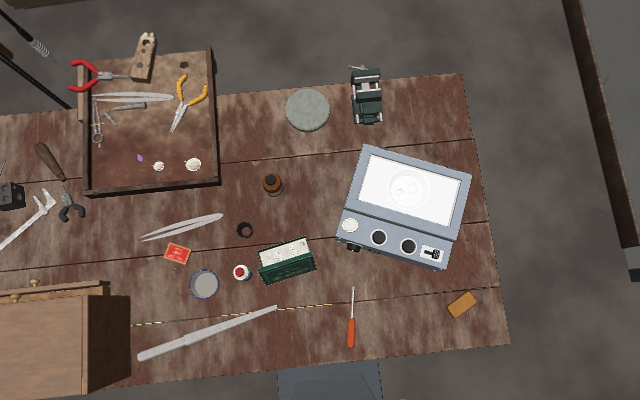

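View pics/side0.png

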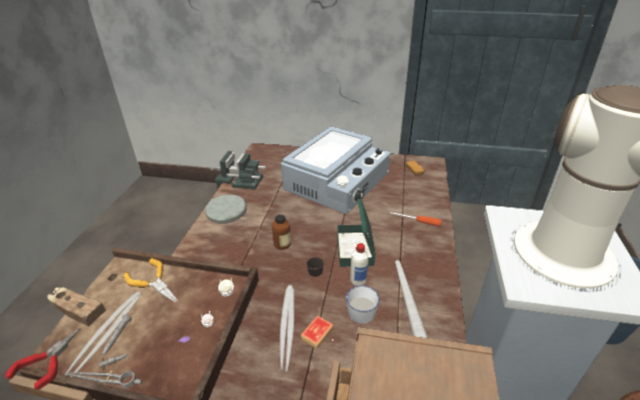

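The top view shows the polisher at right: mount (349,226), left button (379,237), right button (408,246), lock knob (~432,253). No obstacles stand close to the ledge; the bottles, loupe and cup are far to the left.

```bash
cat > h.py <<'E'
import numpy as np,cv2
from workcell import monitor,cams,order
def ray(n,uv,T=None):
    c=cams.calibration(n)
    d=np.array([(uv[0]-c['cx'])/c['fx'],(uv[1]-c['cy'])/c['fy']]);s=d.copy()
    for _ in range(10): s=d/(1+c['k1']*(s@s))
    M=c['cam_to_world'] if T is None else T@c['tool_from_camera']
    return M[:3,3],M[:3,:3]@np.array([s[0],s[1],1])
def at_z(n,uv,z,T=None):
    o,d=ray(n,uv,T); return o+d*(z-o[2])/d[2]
def T(s):
    M=np.eye(4);M[:3,:3]=s['orientation'];M[:3,3]=s['eef_pos'];return M
E
python3 - <<'E'
from h import *
L=at_z("top",(379,237),.09);R=at_z("top",(408.5,246),.09);K=at_z("top",(432,253),.09)
print(L,R,K,np.linalg.norm(L-R))
d=L-R;print("yaw y-axis",np.degrees(np.arctan2(d[1],d[0])))
s=monitor.observe();R_=s['orientation'];yaw=np.degrees(np.arctan2(R_[1,1],R_[0,1]));print("tool y dir",yaw)
print("tool shift to mid", R_.T@((L+R)/2-s['eef_pos']))
im=cv2.imread("pics/top0.png")[130:280,320:480];cv2.imwrite("pics/c1.png",cv2.resize(im,None,fx=4.9,fy=3.9*4.9/3.9,interpolation=cv2.INTER_CUBIC)[:600])
E
```

```text
[ 0.48880708 -0.13055454  0.09      ] [ 0.46401092 -0.18857338  0.09      ] [ 0.44475332 -0.23449524  0.09      ] 0.06309545200186964
yaw y-axis 66.85904572571697
tool y dir 77.17824607944354
tool shift to mid [-0.50007029 -0.62409662  0.11078312]
```

Call:
play_rows(
  increments=[
    [-0.0875, -0.109, 0, 0, 0, 0, 255],
    [-0.0875, -0.109, 0, 0, 0, 0, 255],
    [-0.0875, -0.109, 0, 0, 0, 0, 255],
    [-0.0875, -0.109, 0, 0, 0, 0, 255],
    [-0.0875, -0.109, 0, 0, 0, 0, 255],
    [-0.0875, -0.109, 0, 0, 0, 0, 255],
    [-0.0875, -0.109, 0, 0, 0, 0, 255],
    [-0.0875, -0.109, 0, 0, 0, 0, 255],
    [-0.0875, -0.109, 0, 0, 0, 0, 255],
    [-0.0875, -0.109, 0, 0, 0, 0, 255],
  ],
  force=10,
)

```text
t: 1.35
eef_pos: [0.3725, 0.0561, 0.2007]
orientation: [[-0.975, 0.222, 0.0], [0.222, 0.975, 0.0], [-0.0, 0.0, -1.0]]
wrist_force: [0.6, 0.8, -0.2]
opening: 0.0004
grip_force: 0.0
```

Call:
play_rows(
  increments=[
    [-0.094, -0.117, 0, 0, 0, 0, 255],
    [-0.094, -0.117, 0, 0, 0, 0, 255],
    [-0.094, -0.117, 0, 0, 0, 0, 255],
    [-0.093, -0.119, 0, 0, 0, 0, 255],
    [0, 0, 0, 0, 0, 0.18, 255],
    [0, 0, 0, 0, 0, 0.18, 255],
    [0, 0, 0, 0, 0, 0, 255],
    [0, 0, 0, 0, 0, 0, 255],
    [0, 0, 0, 0, 0, 0, 255],
    [0, 0, 0, 0, 0, 0, 255],
  ],
)

```text
t: 2.6
eef_pos: [0.4767, -0.1586, 0.2009]
orientation: [[-0.92, 0.392, 0.0], [0.392, 0.92, -0.0], [-0.0, -0.0, -1.0]]
wrist_force: [-0.7, -0.3, -0.1]
opening: 0.0002
grip_force: 0.0
```

```bash
python3 - <<'E'
from h import *
s=monitor.observe();im=cams.grab_frame("wrist");cv2.imwrite("pics/w1.png",im)
np.save("T1.npy",T(s));print(s['t'],s['eef_pos'],s['orientation'],s['opening'],s['wrist_force'])
E
```

```text
2.6 [ 0.47667361 -0.1586492   0.2008668 ] [[-9.19826902e-01  3.92324429e-01  1.10972800e-04]
 [ 3.92324420e-01  9.19826908e-01 -9.47183674e-05]
 [-1.39236097e-04 -4.35871631e-05 -9.99999989e-01]] 0.00021331021519656193 [-0.69511007 -0.28712398 -0.14511613]
```

View pics/w1.png

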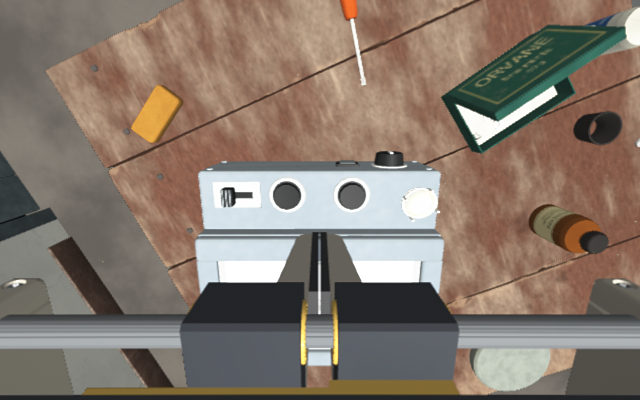

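The wrist view is aligned with the polisher: knob at about (228,197), buttons at (287,195) and (352,196), mount at (419,204), front ledge edge horizontal at row ~170. I'll locate the blobs accurately.

```bash
python3 - <<'E'
from h import *
im=cv2.imread("pics/w1.png");M=np.load("T1.npy")
g=im.max(2);m=(g<70).astype(np.uint8);m[:176]=0;m[222:]=0;m[:,:205]=0;m[:,385:]=0
n,l,st,c=cv2.connectedComponentsWithStats(m)
P={}
for i in range(1,n):
    if st[i,4]>60: print(st[i],c[i])
L=[c[i] for i in range(1,n) if st[i,4]>300]
for p in L: print(at_z("wrist",p,.09,M))
print('tool x,y rel TCP:')
for p in L: print(M[:3,:3].T@(at_z("wrist",p,.09,M)-M[:3,3])*1e3)
cv2.imwrite("pics/w1c.png",cv2.resize(im[160:230,195:375],None,fx=4.4,fy=4.4,interpolation=cv2.INTER_CUBIC))
E
```

```text
[274 183  26  16  77] [288.03896104 187.27272727]
[223 188  28  18 132] [236.49242424 194.36363636]
tool x,y rel TCP:
```

View pics/w1c.png

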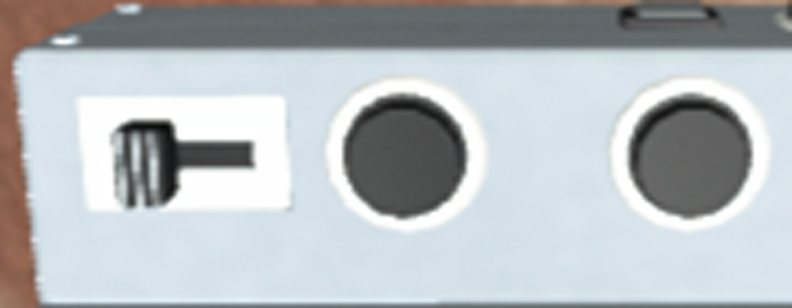

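Crop: right button top centred at about (287.0,196.4) in the full frame, left button at (352.0,196.4), knob top at about (226,198), with its slot running right towards the buttons.

```bash
python3 - <<'E'
from h import *
M=np.load("T1.npy")
pt={}
for k,p,z in(("L",(352.,196.4),.09),("R",(287.,196.4),.09),("K",(226.,198.),.095),("Fl",(199,170.5),.08),("Fr",(437,170.5),.08)):
    w=at_z("wrist",p,z,M);pt[k]=w;print(k,w,'tool',M[:3,:3].T@(w-M[:3,3])*1e3)
d=pt["L"]-pt["R"];print(np.linalg.norm(d),np.degrees(np.arctan2(d[1],d[0])))
# side check
d=pt["L"]-pt["R"]
c=cams.calibration("side");C=np.linalg.inv(c['cam_to_world'])
for n in("side","top"):
  c=cams.calibration(n);C=np.linalg.inv(c['cam_to_world'])
  for k in "LRK":
    x=C@np.r_[pt[k],1];a=x[:2]/x[2];a=a*(1+c['k1']*a@a);print(n,k,a*c['fx']+[c['cx'],c['cy']])
E
```

```text
L [ 0.49150699 -0.12931626  0.09      ] tool [ -2.12067958  32.80556253 110.86567078]
R [ 0.46676161 -0.18723528  0.09      ] tool [ -2.08225839 -30.17813056 110.86841071]
K [ 0.4443487  -0.24039274  0.095     ] tool [ -2.32192772 -87.86714276 105.87095852]
Fl [ 0.41109302 -0.25748854  0.08      ] tool [  21.56252867 -116.63867363  120.86888717]
Fr [ 0.50263597 -0.0432299   0.08      ] tool [ 21.41775382 116.35671949 120.85875172]
0.06298370487033346 66.86583919243316
side L [356.00516135 169.74038992]
side R [367.65231269 159.38425013]
side K [377.56215329 149.0020576 ]
top L [378.23571076 235.77238777]
top R [407.66422282 244.74270385]
top K [435.48584732 252.65632518]
```

Call:
play_rows(
  increments=[
    [-0.0025, -0.1, 0, 0, 0, 0, 255],
    [-0.0025, -0.1, 0, 0, 0, 0, 255],
    [0, -0.0975, 0, 0, 0, 0, 255],
    [0, 0, 0.08, 0, 0, 0, 255],
    [0, 0, 0.07, 0, 0, 0, 255],
    [0, 0, 0.05, 0, 0, 0, 255],
    [0, 0, 0.03, 0, 0, 0, 255],
    [0, 0, 0.02, 0, 0, 0, 255],
    [0, 0, 0, 0, 0, 0, 255],
    [0, 0, 0, 0, 0, 0, 255],
  ],
)

```text
t: 3.9
eef_pos: [0.4322, -0.2694, 0.1016]
orientation: [[-0.92, 0.393, 0.001], [0.393, 0.92, -0.001], [-0.001, -0.001, -1.0]]
wrist_force: [0.5, -0.8, 0.4]
opening: 0.0003
grip_force: 0.0
```

```bash
python3 - <<'E'
from h import *
s=monitor.observe();a=cams.grab_frame("wrist");b=cams.grab_frame("side")
print(s['eef_pos'],s['wrist_force'])
a=cv2.resize(a[130:330,150:500],None,fx=2,fy=2);b=cv2.resize(b[100:220,270:420],None,fx=2.6,fy=2.6)
o=np.zeros((600,800,3),np.uint8);o[:400,:700]=a;o[400:,:400]=cv2.resize(b,(400,320))[120:];
cv2.imwrite("pics/w2.png",a)
cv2.imwrite("pics/s2.png",cv2.resize(b,(800,600)))
E
```

```text
[ 0.432247   -0.26942855  0.10164085] [ 0.51899721 -0.76636084  0.37449922]
```

View pics/w2.png

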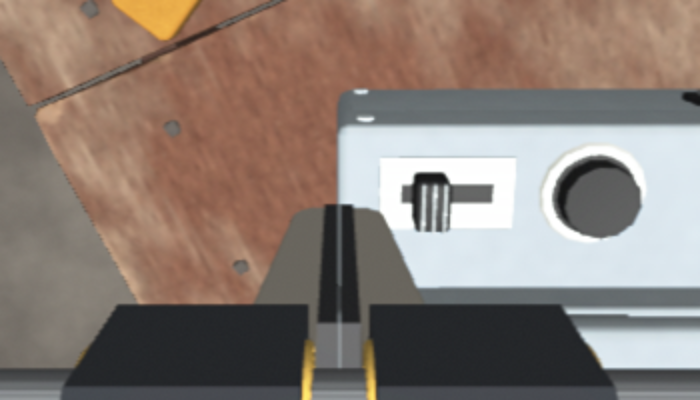

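The wrist crop shows the closed fingertips (upper edge about row 205) just right of the knob in world terms (knob left edge at crop 413, finger back at 380). I'll project the tip to check alignment.

```bash
python3 - <<'E'
from h import *
c=cams.calibration("wrist");C=np.linalg.inv(c['tool_from_camera'])
def pr(p):
    x=C@np.r_[p,1];a=x[:2]/x[2];a=a*(1+c['k1']*a@a);return (a*c['fx']+[c['cx'],c['cy']]-[150,130])*2
for p in([.01,0,.014],[0,0,.014],[-.01,0,.014],[.01,.018,.014],[.01,.014,.014]): print(p,pr(np.array(p)))
M=T(monitor.observe())
for k,p,z in (("Kc",(432,211),.095),("Kleft",(413,211),.095),("Ktop",(432,191),.095),("Kbot",(432,232),.095),("R",(600,199),.09)):
    w=at_z("wrist",(p[0]/2+150,p[1]/2+130),z,M);print(k,w,M[:3,:3].T@(w-M[:3,3])*1e3)
E
```

```text
[0.01, 0, 0.014] [335.45576961 171.18660914]
[0, 0, 0.014] [335.5068846  199.52873374]
[-0.01, 0, 0.014] [335.55669117 227.16532976]
[0.01, 0.018, 0.014] [389.75911387 171.15560713]
[0.01, 0.014, 0.014] [377.69105897 171.1623666 ]
Kc [ 0.44560316 -0.24101775  0.095     ] [-1.17821792 31.36985601  6.55823711]
Kleft [ 0.44317766 -0.24669135  0.095     ] [-1.17655723 25.19953942  6.56171379]
Ktop [ 0.43915901 -0.23855989  0.095     ] [ 5.71340406 31.09855449  6.54898071]
Kbot [ 0.45249681 -0.2436473   0.095     ] [-8.55064525 31.65984422  6.56813944]
R [ 0.46563112 -0.18840578  0.09      ] [ 1.07915569 87.62276336 11.523444  ]
```

View pics/s2.png

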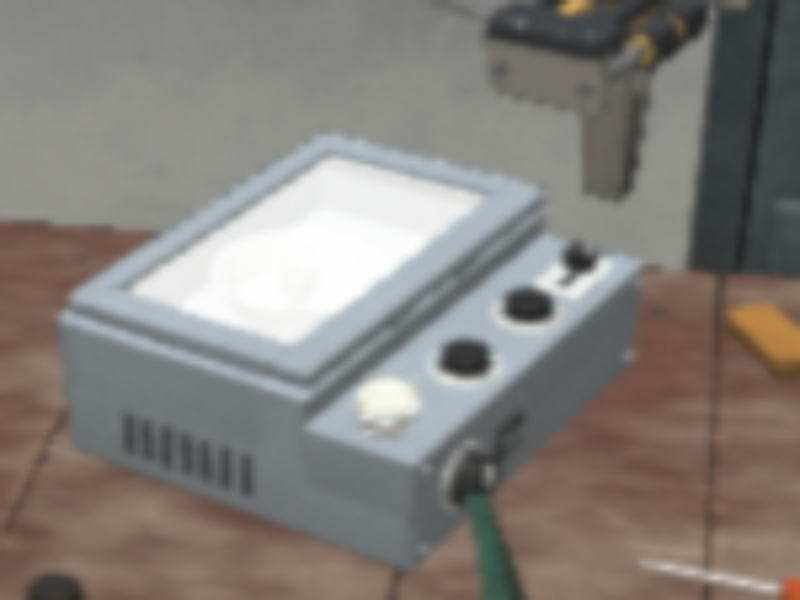

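Side view: the finger's lower end (610,195 in the crop) looks higher than the knob; checking what tip height the pictures imply.

```bash
python3 - <<'E'
from h import *
c=cams.calibration("wrist");C=np.linalg.inv(c['tool_from_camera'])
def pr(c,C,p):
    x=C@np.r_[p,1];a=x[:2]/x[2];a=a*(1+c['k1']*a@a);return a*c['fx']+[c['cx'],c['cy']]
for w in(.010,.0075,.011):
  for z in(.014,.005,0,-.005,-.01): print(w,z,[((pr(c,C,np.array([w,y,z]))-[150,130])*2).round(0) for y in(0,.018,.014)])
M=T(monitor.observe());cs=cams.calibration("side");S=np.linalg.inv(cs['cam_to_world'])
f=lambda p:((pr(cs,S,p)-[270,100])*[800/150,5]).round(0)
for z in(.014,.005,0,-.005,-.01):
    print(z,[f((M@np.array([x,.016,z,1]))[:3]) for x in(-.01,0,.01)])
print('knob',f(np.array([.4446,-.2407,.095])),'R',f(np.array([.466,-.188,.09])))
E
```

```text
0.01 0.014 [array([335., 171.]), array([390., 171.]), array([378., 171.])]
0.01 0.005 [array([335., 180.]), array([392., 180.]), array([379., 180.])]
0.01 0 [array([335., 185.]), array([393., 185.]), array([380., 185.])]
0.01 -0.005 [array([335., 191.]), array([395., 191.]), array([381., 191.])]
0.01 -0.01 [array([335., 196.]), array([396., 196.]), array([383., 196.])]
0.0075 0.014 [array([335., 178.]), array([390., 178.]), array([378., 178.])]
0.0075 0.005 [array([335., 187.]), array([392., 187.]), array([379., 187.])]
0.0075 0 [array([335., 193.]), array([393., 193.]), array([380., 193.])]
0.0075 -0.005 [array([335., 198.]), array([395., 198.]), array([381., 198.])]
0.0075 -0.01 [array([335., 204.]), array([396., 204.]), array([382., 204.])]
0.011 0.014 [array([335., 168.]), array([390., 168.]), array([378., 168.])]
0.011 0.005 [array([335., 177.]), array([392., 177.]), array([379., 177.])]
0.011 0 [array([335., 182.]), array([393., 182.]), array([380., 182.])]
0.011 -0.005 [array([335., 188.]), array([395., 188.]), array([382., 188.])]
0.011 -0.01 [array([335., 193.]), array([396., 193.]), array([383., 193.])]
0.014 [array([569., 241.]), array([586., 245.]), array([603., 250.])]
0.005 [array([570., 227.]), array([587., 231.]), array([604., 236.])]
0 [array([571., 219.]), array([588., 223.]), array([605., 228.])]
-0.005 [array([571., 211.]), array([588., 216.]), array([605., 220.])]
-0.01 [array([572., 203.]), array([589., 208.]), array([606., 212.])]
knob [573. 245.] R [522. 296.]
```

The pictures agree that the closed fingertips lie about 16 mm behind the TCP, not ahead, so they are still ~30 mm above the ledge. Descending in two stages while watching the force.

Call:
play_rows(
  increments=[
    [0, 0, 0.01, 0, 0, 0, 255],
    [0, 0, 0.01, 0, 0, 0, 255],
    [0, 0, 0.01, 0, 0, 0, 255],
    [0, 0, 0.005, 0, 0, 0, 255],
    [0, 0, 0, 0, 0, 0, 255],
    [0, 0, 0, 0, 0, 0, 255],
    [0, 0, 0, 0, 0, 0, 255],
    [0, 0, 0, 0, 0, 0, 255],
    [0, 0, 0, 0, 0, 0, 255],
    [0, 0, 0, 0, 0, 0, 255],
  ],
)

```text
t: 5.25
eef_pos: [0.4318, -0.269, 0.0868]
orientation: [[-0.92, 0.393, 0.0], [0.393, 0.92, -0.0], [-0.0, -0.0, -1.0]]
wrist_force: [-0.2, 0.1, -1.0]
opening: 0.0007
grip_force: 0.0
```

```bash
python3 - <<'E'
from h import *
s=monitor.observe();print(s['eef_pos'],s['wrist_force'])
b=cams.grab_frame("side");a=cams.grab_frame("wrist")
b=cv2.resize(b[115:185,340:420],(800,700),interpolation=cv2.INTER_CUBIC)[:, :400*2]
a=cv2.resize(a[200:280,260:400],(700,400),interpolation=cv2.INTER_CUBIC)
b=cv2.resize(b,(400,350));o=np.zeros((400,800,3),np.uint8);o[:350,:400]=b;o[:229,400:]=cv2.resize(a,(400,229))
cv2.imwrite("pics/s3.png",o)
E
```

```text
[ 0.43175263 -0.26897511  0.08681313] [-0.20975941  0.08243918 -1.01263743]
```

View pics/s3.png

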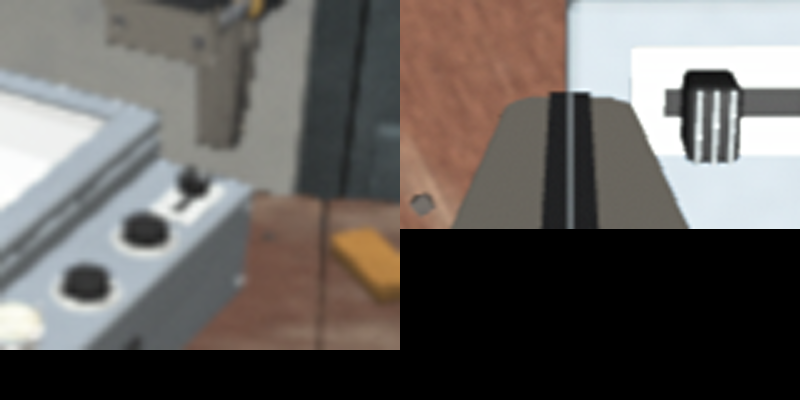

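Side panel: finger bottom at (220,145) is still about 8 mm above the knob top (193,170); wrist panel shows finger back about 10 mm from the knob, well aligned. Lowering 16 mm more.

Call:
play_rows(
  increments=[
    [0, 0, 0.01, 0, 0, 0, 255],
    [0, 0, 0.01, 0, 0, 0, 255],
    [0, 0, 0.01, 0, 0, 0, 255],
    [0, 0, 0.005, 0, 0, 0, 255],
    [0, 0, 0.005, 0, 0, 0, 255],
    [0, 0, 0, 0, 0, 0, 255],
    [0, 0, 0, 0, 0, 0, 255],
    [0, 0, 0, 0, 0, 0, 255],
    [0, 0, 0, 0, 0, 0, 255],
    [0, 0, 0, 0, 0, 0, 255],
  ],
)

```text
t: 6.6
eef_pos: [0.4318, -0.269, 0.0708]
orientation: [[-0.92, 0.393, 0.0], [0.393, 0.92, -0.0], [-0.0, -0.0, -1.0]]
wrist_force: [0.3, 0.7, 0.4]
opening: 0.0001
grip_force: 0.0
```

```bash
python3 - <<'E'
from h import *
s=monitor.observe();print(s['eef_pos'],s['wrist_force'])
b=cams.grab_frame("side");a=cams.grab_frame("wrist")
b=cv2.resize(b[115:185,340:420],(400,350),interpolation=cv2.INTER_CUBIC)
a=cv2.resize(a[200:280,260:400],(400,229),interpolation=cv2.INTER_CUBIC)
o=np.zeros((350,800,3),np.uint8);o[:,:400]=b;o[:229,400:]=a
cv2.imwrite("pics/s4.png",o)
E
```

```text
[ 0.43176943 -0.26901177  0.07084907] [0.29312432 0.69163086 0.35113694]
```

View pics/s4.png

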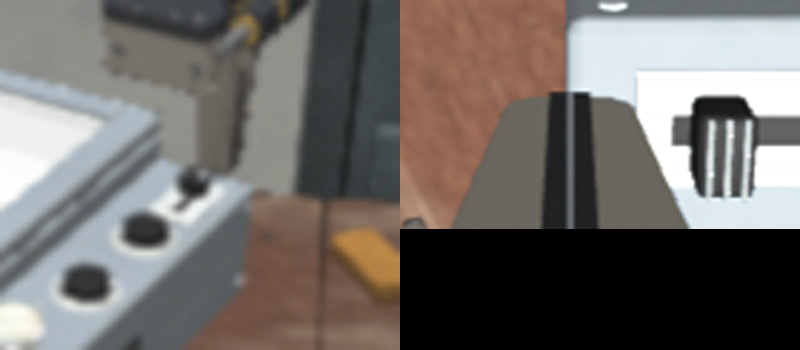

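Tip is now beside the knob, about 6 mm above the ledge, with a gap of ~11 mm. Pushing along +y: first 20 mm.

Call:
play_rows(
  increments=[
    [0, 0.005, 0, 0, 0, 0, 255],
    [0, 0.005, 0, 0, 0, 0, 255],
    [0, 0.005, 0, 0, 0, 0, 255],
    [0, 0.005, 0, 0, 0, 0, 255],
    [0, 0.005, 0, 0, 0, 0, 255],
    [0, 0.005, 0, 0, 0, 0, 255],
    [0, 0.005, 0, 0, 0, 0, 255],
    [0, 0.005, 0, 0, 0, 0, 255],
    [0, 0.005, 0, 0, 0, 0, 255],
    [0, 0.005, 0, 0, 0, 0, 255],
  ],
)

```text
t: 7.95
eef_pos: [0.4396, -0.2505, 0.0708]
orientation: [[-0.92, 0.393, -0.0], [0.393, 0.92, -0.0], [0.0, -0.0, -1.0]]
wrist_force: [-0.5, -1.0, -0.3]
opening: 0.0003
grip_force: 0.6
```

```bash
cat > lk.py <<'E'
from h import *
s=monitor.observe();M=T(s);print(s['t'],s['eef_pos'],'tool F',(M[:3,:3].T@s['wrist_force']).round(2))
a=cams.grab_frame("wrist");c=cams.calibration("wrist")
# dark profile along polisher y through the knob row at z=.09; polisher x=-81 line, from R button
Ci=np.linalg.inv(M@c['tool_from_camera'])
R=np.array([.46620,-.1878,.0]);yd=np.array([.3928,.9196,0])
ys=np.arange(-80,-5,1.0)/1e3
def px(p):
    x=Ci@np.r_[p,1];q=x[:2]/x[2];q=q*(1+c['k1']*q@q);return q*c['fx']+[c['cx'],c['cy']]
P=np.array([px(R+yd*y+[0,0,.095]) for y in ys],np.float32)
v=cv2.remap(a,P[:,0].reshape(1,-1),P[:,1].reshape(1,-1),cv2.INTER_LINEAR)[0].max(1)
print('y from polisher centre:brightness',[(int(y*1e3)-32,int(b)) for y,b in zip(ys,v)])
E
python3 lk.py
```

```text
7.95 [ 0.43964807 -0.25050859  0.07081585] tool F [ 0.1  -1.14  0.31]
y from polisher centre:brightness [(-112, 105), (-111, 106), (-110, 106), (-109, 106), (-108, 106), (-107, 106), (-106, 105), (-105, 105), (-104, 70), (-103, 34), (-102, 35), (-101, 32), (-100, 113), (-99, 166), (-98, 46), (-97, 35), (-96, 35), (-95, 51), (-94, 98), (-93, 106), (-92, 106), (-91, 105), (-90, 105), (-89, 106), (-88, 106), (-87, 106), (-86, 105), (-85, 106), (-84, 106), (-83, 103), (-82, 86), (-81, 88), (-80, 192), (-79, 153), (-78, 89), (-77, 114), (-76, 217), (-75, 96), (-74, 209), (-73, 255), (-72, 255), (-71, 255), (-70, 255), (-69, 255), (-68, 255), (-67, 255), (-66, 255), (-65, 255), (-64, 255), (-63, 255), (-62, 244), (-61, 239), (-60, 239), (-59, 239), (-58, 239), (-57, 239), (-56, 238), (-55, 239), (-54, 234), (-53, 227), (-52, 255), (-51, 255), (-50, 255), (-49, 128), (-48, 81), (-47, 30), (-46, 63), (-45, 91), (-44, 91), (-43, 92), (-42, 93), (-41, 92), (-40, 92), (-39, 93), (-38, 94)]
```

The knob is moving (edge near y=-74, so lock ≈ 9 mm), force ~1 N. Another 4 mm.

Call:
play_rows(
  increments=[
    [0, 0.0025, 0, 0, 0, 0, 255],
    [0, 0.0025, 0, 0, 0, 0, 255],
    [0, 0.0025, 0, 0, 0, 0, 255],
    [0, 0.00125, 0, 0, 0, 0, 255],
    [0, 0.00125, 0, 0, 0, 0, 255],
    [0, 0, 0, 0, 0, 0, 255],
    [0, 0, 0, 0, 0, 0, 255],
    [0, 0, 0, 0, 0, 0, 255],
    [0, 0, 0, 0, 0, 0, 255],
    [0, 0, 0, 0, 0, 0, 255],
  ],
)

```text
t: 9.25
eef_pos: [0.4412, -0.2469, 0.0708]
orientation: [[-0.92, 0.393, 0.0], [0.393, 0.92, 0.0], [0.0, 0.0, -1.0]]
wrist_force: [-1.0, -0.1, 0.2]
opening: 0.0007
grip_force: 0.3
```

```bash
python3 lk.py | cut -c1-900
```

```text
9.25 [ 0.44118725 -0.24686607  0.07079479] tool F [ 0.91 -0.49 -0.22]
y from polisher centre:brightness [(-112, 182), (-111, 105), (-110, 105), (-109, 105), (-108, 106), (-107, 106), (-106, 105), (-105, 106), (-104, 105), (-103, 104), (-102, 106), (-101, 106), (-100, 66), (-99, 35), (-98, 36), (-97, 32), (-96, 121), (-95, 161), (-94, 45), (-93, 34), (-92, 34), (-91, 51), (-90, 99), (-89, 106), (-88, 105), (-87, 105), (-86, 106), (-85, 105), (-84, 105), (-83, 105), (-82, 106), (-81, 106), (-80, 105), (-79, 101), (-78, 87), (-77, 88), (-76, 198), (-75, 144), (-74, 89), (-73, 120), (-72, 218), (-71, 93), (-70, 218), (-69, 255), (-68, 255), (-67, 255), (-66, 255), (-65, 255), (-64, 255), (-63, 255), (-62, 250), (-61, 239), (-60, 239), (-59, 239), (-58, 239), (-57, 239), (-56, 239), (-55, 239), (-54, 236), (-53, 223), (-52, 253), (-51, 255), (-50, 255), (-49, 175), (-48, 87), (-47, 42), (-46, 54), (-45, 91), (-44, 93), (-43, 93), (-42, 93), (-41, 94), (-40, 93)
```

Call:
play_rows(
  increments=[
    [0, 0.00125, 0, 0, 0, 0, 255],
    [0, 0, 0, 0, 0, 0, 255],
    [0, 0.00125, 0, 0, 0, 0, 255],
    [0, 0, 0, 0, 0, 0, 255],
    [0, 0.00125, 0, 0, 0, 0, 255],
    [0, 0, 0, 0, 0, 0, 255],
    [0, 0, 0, 0, 0, 0, 255],
    [0, 0, 0, 0, 0, 0, 255],
    [0, 0, 0, 0, 0, 0, 255],
    [0, 0, 0, 0, 0, 0, 255],
  ],
)

```text
t: 10.55
eef_pos: [0.4415, -0.2462, 0.0708]
orientation: [[-0.92, 0.393, -0.001], [0.393, 0.92, -0.001], [0.0, -0.001, -1.0]]
wrist_force: [-2.4, -5.1, -0.7]
opening: 0.0005
grip_force: 2.5
```

```bash
python3 lk.py | cut -c1-1000
```

```text
10.55 [ 0.4414565  -0.24618828  0.07081082] tool F [ 0.18 -5.57  0.72]
y from polisher centre:brightness [(-112, 239), (-111, 149), (-110, 104), (-109, 106), (-108, 106), (-107, 105), (-106, 106), (-105, 105), (-104, 105), (-103, 106), (-102, 105), (-101, 106), (-100, 103), (-99, 50), (-98, 35), (-97, 35), (-96, 40), (-95, 152), (-94, 142), (-93, 36), (-92, 34), (-91, 36), (-90, 63), (-89, 106), (-88, 105), (-87, 105), (-86, 105), (-85, 105), (-84, 106), (-83, 105), (-82, 105), (-81, 106), (-80, 106), (-79, 106), (-78, 97), (-77, 85), (-76, 133), (-75, 227), (-74, 99), (-73, 91), (-72, 185), (-71, 156), (-70, 112), (-69, 255), (-68, 255), (-67, 255), (-66, 255), (-65, 255), (-64, 255), (-63, 255), (-62, 250), (-61, 240), (-60, 240), (-59, 239), (-58, 239), (-57, 239), (-56, 239), (-55, 239), (-54, 238), (-53, 221), (-52, 250), (-51, 255), (-50, 255), (-49, 220), (-48, 93), (-47, 43), (-46, 52), (-45, 91), (-44, 94), (-43, 93), (-42, 94), (-41, 94), (-40, 94), (-39, 95), (-38, 95)]
```

Force 5.6 N with no further motion: the slide is at its end stop. Back off, rise 60 mm, go over the buttons and open to ~50 mm.

Call:
play_rows(
  increments=[
    [0, -0.01, 0, 0, 0, 0, 255],
    [0, -0.005, 0, 0, 0, 0, 255],
    [0, 0, -0.075, 0, 0, 0, 255],
    [0, 0, -0.075, 0, 0, 0, 255],
    [0.005, 0.085, 0, 0, 0, 0, 116],
    [0, 0.085, 0, 0, 0, 0, 116],
    [0, 0.084, 0, 0, 0, 0, 116],
    [0, 0, 0, 0, 0, 0, 116],
    [0, 0, 0, 0, 0, 0, 116],
    [0, 0, 0, 0, 0, 0, 116],
  ],
)

```text
t: 11.85
eef_pos: [0.4772, -0.1577, 0.1308]
orientation: [[-0.919, 0.394, -0.0], [0.394, 0.919, -0.0], [-0.0, -0.0, -1.0]]
wrist_force: [0.2, -0.6, 0.3]
opening: 0.0501
grip_force: 0.0
```

```bash
python3 - <<'E'
from h import *
s=monitor.observe();print(s['t'],s['eef_pos'],s['opening'],s['wrist_force'])
b=cams.grab_frame("side");a=cams.grab_frame("wrist");np.save("T5.npy",T(s))
o=np.zeros((600,800,3),np.uint8);o[:320]=cv2.resize(a[130:290,120:520],(800,320),interpolation=cv2.INTER_CUBIC)
o[320:,:400]=cv2.resize(b[115:185,320:420],(400,280),interpolation=cv2.INTER_CUBIC)
cv2.imwrite("pics/s5.png",o)
E
```

```text
11.85 [ 0.47724127 -0.15770819  0.13081486] 0.050082378571198696 [ 0.18678585 -0.57065498  0.31654756]
```

View pics/s5.png

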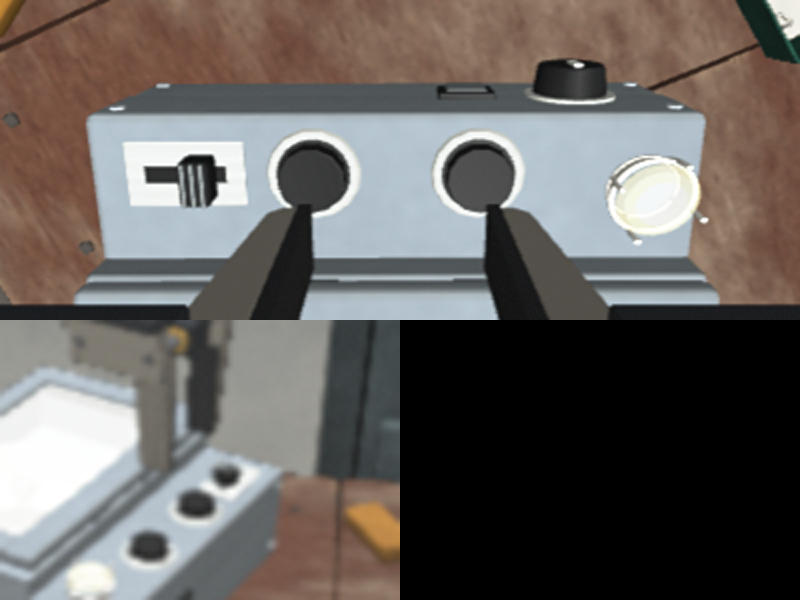

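The tips (crop (305,205) and (490,205), ~50 mm apart) centre on the two buttons in y, and the knob is fully over. As the tips sit well behind the TCP, the gripper body would be low near the rising lid, so I tilt the tool 15° away from the lid and approach.

Call:
play_rows(
  increments=[
    [0, 0, 0, 0, -0.26, 0, 116],
    [0, 0, 0, 0, -0.264, 0, 116],
    [0, 0, 0.05, 0, 0, 0, 116],
    [0, 0, 0.04, 0, 0, 0, 116],
    [0, 0, 0.0265, 0, 0, 0, 116],
    [0, 0, 0, 0, 0, 0, 116],
    [0, 0, 0, 0, 0, 0, 116],
    [0, 0, 0, 0, 0, 0, 116],
    [0, 0, 0, 0, 0, 0, 116],
    [0, 0, 0, 0, 0, 0, 116],
  ],
)

```text
t: 13.2
eef_pos: [0.4887, -0.1616, 0.086]
orientation: [[-0.888, 0.393, 0.239], [0.379, 0.92, -0.102], [-0.259, -0.0, -0.966]]
wrist_force: [0.1, -0.2, -0.5]
opening: 0.0503
grip_force: 0.0
```

```bash
python3 - <<'E'
from h import *
s=monitor.observe();print(s['t'],s['eef_pos'],s['orientation'].round(3),s['opening'],s['wrist_force'])
b=cams.grab_frame("side");a=cams.grab_frame("wrist")
o=np.zeros((600,800,3),np.uint8);o[:320]=cv2.resize(a[130:290,120:520],(800,320),interpolation=cv2.INTER_CUBIC)
o[320:,:400]=cv2.resize(b[115:185,320:420],(400,280),interpolation=cv2.INTER_CUBIC)
o[320:,400:]=cv2.resize(cams.grab_frame("top")[190:274,340:460],(400,280),interpolation=cv2.INTER_CUBIC)
cv2.imwrite("pics/s6.png",o)
E
```

```text
13.2 [ 0.48872144 -0.16161988  0.08604067] [[-0.888  0.393  0.239]
 [ 0.379  0.92  -0.102]
 [-0.259 -0.    -0.966]] 0.05034936806053908 [ 0.11089832 -0.21287812 -0.45622608]
```

View pics/s6.png

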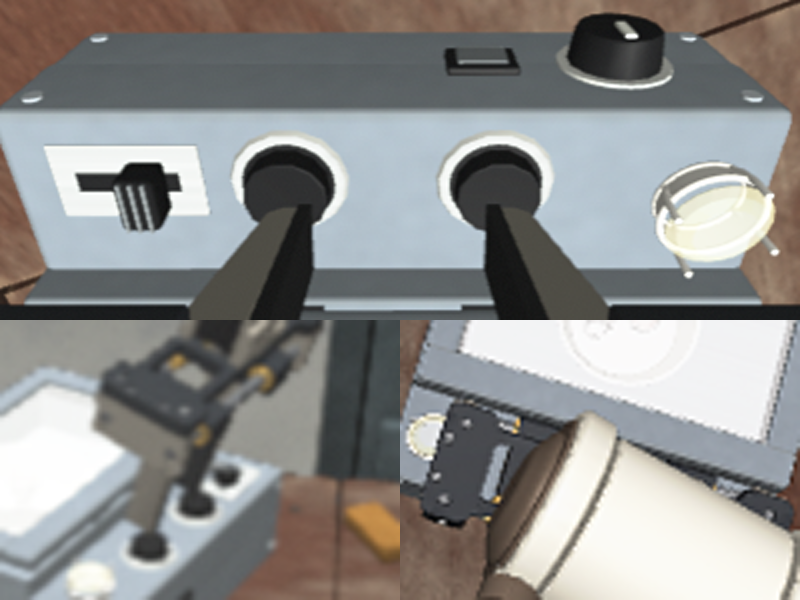

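Top panel: both tips hang right above their buttons (buttons at (288,190) and (497,190), tips at (300,205) and (495,205)); the body is tilted clear of the lid. Descending 13 mm vertically.

Call:
play_rows(
  increments=[
    [0.002, 0, 0.0073, 0, 0, 0, 116],
    [0.002, 0, 0.0073, 0, 0, 0, 116],
    [0.002, 0, 0.0073, 0, 0, 0, 116],
    [0.0013, 0, 0.0048, 0, 0, 0, 116],
    [0.0013, 0, 0.0048, 0, 0, 0, 116],
    [0, 0, 0, 0, 0, 0, 116],
    [0, 0, 0, 0, 0, 0, 116],
    [0, 0, 0, 0, 0, 0, 116],
    [0, 0, 0, 0, 0, 0, 116],
    [0, 0, 0, 0, 0, 0, 116],
  ],
)

```text
t: 14.6
eef_pos: [0.4887, -0.1617, 0.0734]
orientation: [[-0.888, 0.393, 0.238], [0.379, 0.92, -0.102], [-0.259, -0.0, -0.966]]
wrist_force: [-4.4, 2.3, 8.4]
opening: 0.0501
grip_force: 4.3
```

Contact: 8.4 N upward in total, so both buttons are well down. Pressing 3 mm more to the stop and holding.

Call:
play_rows(
  increments=[
    [0.0007, 0, 0.0024, 0, 0, 0, 116],
    [0.0007, 0, 0.0024, 0, 0, 0, 116],
    [0.0007, 0, 0.0024, 0, 0, 0, 116],
    [0, 0, 0, 0, 0, 0, 116],
    [0, 0, 0, 0, 0, 0, 116],
    [0, 0, 0, 0, 0, 0, 116],
    [0, 0, 0, 0, 0, 0, 116],
    [0, 0, 0, 0, 0, 0, 116],
    [0, 0, 0, 0, 0, 0, 116],
    [0, 0, 0, 0, 0, 0, 116],
  ],
)

```text
t: 15.85
eef_pos: [0.4889, -0.1617, 0.072]
orientation: [[-0.888, 0.392, 0.238], [0.379, 0.92, -0.102], [-0.259, -0.0, -0.966]]
wrist_force: [-12.0, 5.4, 23.0]
opening: 0.0497
grip_force: 11.6
```

```bash
cat > lid.py <<'E'
from h import *
s=monitor.observe();print(s['t'],s['eef_pos'],s['wrist_force'].round(1))
a=cams.grab_frame("side");b=cv2.imread("pics/side0.png")
d=cv2.absdiff(a,b).max(2)[60:210,250:360];m=d>40
ys,xs=np.nonzero(m);print('changed px',m.sum(), (ys.min()+60,ys.max()+60,xs.min()+250,xs.max()+250) if m.any() else '')
print([int(m[:,i:i+10].sum()) for i in range(0,110,10)],'first changed row per col block',[int(np.nonzero(m[:,i:i+10].any(1))[0][0]+60) if m[:,i:i+10].any() else -1 for i in range(0,110,10)])
# expected image of the lid's left front corner at various angles
c=cams.calibration("side");S=np.linalg.inv(c['cam_to_world'])
X=np.array([.92,-.393,0]);Y=np.array([.393,.92,0]);O=np.array([.4788,-.1583,0])+.081*X
for t in(0,.3,.6,.9,1.2):
    p=O+X*(.1-.146*np.cos(t))+Y*.118+np.array([0,0,.104+.146*np.sin(t)])
    x=S@np.r_[p,1];q=x[:2]/x[2];q=q*(1+c['k1']*q@q);print(t,(q*c['fx']+[c['cx'],c['cy']]).round(0))
cv2.imwrite(f"pics/lid{s['t']:.1f}.png",a)
E
python3 lid.py
```

```text
15.85 [ 0.48893738 -0.16172755  0.07202078] [-12.    5.4  23. ]
changed px 1598 (np.int64(105), np.int64(177), np.int64(281), np.int64(359))
[0, 0, 0, 53, 146, 195, 203, 250, 178, 232, 341] first changed row per col block [-1, -1, -1, 151, 146, 140, 132, 125, 118, 112, 105]
0 [326. 176.]
0.3 [324. 161.]
0.6 [317. 144.]
0.9 [307. 129.]
1.2 [294. 117.]
```

Both buttons are at the stop (23 N) and the lid is visibly moving. Holding.

Call:
play_rows(
  increments=[
    [0, 0, 0, 0, 0, 0, 116],
    [0, 0, 0, 0, 0, 0, 116],
    [0, 0, 0, 0, 0, 0, 116],
    [0, 0, 0, 0, 0, 0, 116],
    [0, 0, 0, 0, 0, 0, 116],
    [0, 0, 0, 0, 0, 0, 116],
    [0, 0, 0, 0, 0, 0, 116],
    [0, 0, 0, 0, 0, 0, 116],
    [0, 0, 0, 0, 0, 0, 116],
    [0, 0, 0, 0, 0, 0, 116],
  ],
)

```text
t: 17.15
eef_pos: [0.4889, -0.1617, 0.072]
orientation: [[-0.889, 0.392, 0.238], [0.379, 0.92, -0.102], [-0.259, -0.0, -0.966]]
wrist_force: [-12.3, 6.9, 23.4]
opening: 0.0502
grip_force: 11.6
```

Call:
play_rows(
  increments=[
    [0, 0, 0, 0, 0, 0, 116],
    [0, 0, 0, 0, 0, 0, 116],
    [0, 0, 0, 0, 0, 0, 116],
    [0, 0, 0, 0, 0, 0, 116],
    [0, 0, 0, 0, 0, 0, 116],
    [0, 0, 0, 0, 0, 0, 116],
    [0, 0, 0, 0, 0, 0, 116],
    [0, 0, 0, 0, 0, 0, 116],
    [0, 0, 0, 0, 0, 0, 116],
    [0, 0, 0, 0, 0, 0, 116],
  ],
)

```text
t: 18.4
eef_pos: [0.4889, -0.1617, 0.072]
orientation: [[-0.889, 0.392, 0.238], [0.379, 0.92, -0.102], [-0.259, -0.0, -0.966]]
wrist_force: [-11.9, 5.8, 22.4]
opening: 0.0502
grip_force: 11.6
```

```bash
python3 lid.py|head -3; python3 - <<'E'
import cv2,glob,numpy as np
E
```

```text
18.4 [ 0.4889203  -0.16168661  0.07198666] [-11.9   5.8  22.4]
changed px 2636 (np.int64(91), np.int64(177), np.int64(280), np.int64(359))
[0, 0, 0, 87, 342, 422, 419, 453, 347, 260, 306] first changed row per col block [-1, -1, -1, 139, 118, 111, 105, 100, 93, 91, 128]
```

The lid's corner is near the position expected for over 0.9 rad, with both buttons still held down. Letting go: straight up, then back along the tool axis.

Call:
play_rows(
  increments=[
    [-0.0035, 0, -0.012, 0, 0, 0, 116],
    [-0.0065, 0, -0.024, 0, 0, 0, 116],
    [-0.0065, 0, -0.024, 0, 0, 0, 116],
    [0, 0, -0.08, 0, 0, 0, 116],
    [0, 0, -0.1, 0, 0, 0, 116],
    [0, 0, -0.1, 0, 0, 0, 116],
    [0, 0, 0, 0, 0, 0, 116],
    [0, 0, 0, 0, 0, 0, 116],
    [0, 0, 0, 0, 0, 0, 116],
    [0, 0, 0, 0, 0, 0, 116],
  ],
)

```text
t: 19.7
eef_pos: [0.4614, -0.1499, 0.2014]
orientation: [[-0.889, 0.393, 0.236], [0.38, 0.92, -0.1], [-0.257, 0.001, -0.967]]
wrist_force: [0.0, -0.3, 0.0]
opening: 0.0501
grip_force: 0.0
```

Call:
play_rows(
  increments=[
    [0, 0, 0, 0, 0, 0, 116],
    [0, 0, 0, 0, 0, 0, 116],
    [0, 0, 0, 0, 0, 0, 116],
    [0, 0, 0, 0, 0, 0, 116],
    [0, 0, 0, 0, 0, 0, 116],
    [0, 0, 0, 0, 0, 0, 116],
    [0, 0, 0, 0, 0, 0, 116],
    [0, 0, 0, 0, 0, 0, 116],
    [0, 0, 0, 0, 0, 0, 116],
    [0, 0, 0, 0, 0, 0, 116],
  ],
)

```text
t: 20.95
eef_pos: [0.462, -0.1502, 0.2028]
orientation: [[-0.888, 0.393, 0.238], [0.38, 0.92, -0.102], [-0.259, -0.0, -0.966]]
wrist_force: [0.0, 0.3, -0.1]
opening: 0.0502
grip_force: 0.0
```

Call:
play_rows(
  increments=[
    [0, 0, 0, 0, 0, 0, 116],
    [0, 0, 0, 0, 0, 0, 116],
    [0, 0, 0, 0, 0, 0, 116],
    [0, 0, 0, 0, 0, 0, 116],
    [0, 0, 0, 0, 0, 0, 116],
    [0, 0, 0, 0, 0, 0, 116],
    [0, 0, 0, 0, 0, 0, 116],
    [0, 0, 0, 0, 0, 0, 116],
    [0, 0, 0, 0, 0, 0, 116],
    [0, 0, 0, 0, 0, 0, 116],
  ],
)

```text
t: 22.2
eef_pos: [0.462, -0.1502, 0.2028]
orientation: [[-0.888, 0.393, 0.238], [0.379, 0.92, -0.102], [-0.259, -0.0, -0.966]]
wrist_force: [0.1, 0.3, -0.3]
opening: 0.0501
grip_force: 0.0
```

```bash
python3 lid.py|head -3; python3 - <<'E'
from h import *
# numeric check: mount/buttons region now vs start (side view), lid stillness between two frames 
a=cams.grab_frame("side");b=cv2.imread("pics/side0.png")
import glob
f=sorted(glob.glob("pics/lid*.png"))[-1];c=cv2.imread(f)
print('still:',(cv2.absdiff(a,c).max(2)>30).sum())
for n,(x,y,w,h) in dict(mount=(334,174,18,16),bL=(350,160,14,14),bR=(362,152,13,12)).items():
    print(n,(cv2.absdiff(a,b)[y:y+h,x:x+w].max(2)>40).sum(),'of',w*h)
# polisher bystanders
d=cv2.absdiff(a,b).max(2)[210:330,260:400];print('bottles',(d>40).sum())
E
```

```text
22.2 [ 0.46195316 -0.15021693  0.20281441] [ 0.1  0.3 -0.3]
changed px 2565 (np.int64(81), np.int64(177), np.int64(280), np.int64(359))
[0, 0, 0, 109, 400, 461, 437, 462, 360, 182, 154] first changed row per col block [-1, -1, -1, 133, 114, 108, 102, 96, 90, 89, 81]
still: 0
mount 0 of 288
bL 0 of 196
bR 9 of 156
bottles 15
```

Call:
play_rows(
  increments=[
    [0, 0, 0, 0, 0, 0, 116],
    [0, 0, 0, 0, 0, 0, 116],
    [0, 0, 0, 0, 0, 0, 116],
    [0, 0, 0, 0, 0, 0, 116],
    [0, 0, 0, 0, 0, 0, 116],
    [0, 0, 0, 0, 0, 0, 116],
    [0, 0, 0, 0, 0, 0, 116],
    [0, 0, 0, 0, 0, 0, 116],
    [0, 0, 0, 0, 0, 0, 116],
    [0, 0, 0, 0, 0, 0, 116],
  ],
)

```text
t: 23.55
eef_pos: [0.462, -0.1502, 0.2028]
orientation: [[-0.888, 0.393, 0.238], [0.379, 0.92, -0.102], [-0.259, -0.0, -0.966]]
wrist_force: [0.2, -0.1, -0.7]
opening: 0.0503
grip_force: 0.0
```

```bash
python3 lid.py|head -3; python3 - <<'E'
from h import *
a=cams.grab_frame("side");c=cv2.imread("pics/lid22.2.png");print('changed since 22.2:',(cv2.absdiff(a,c).max(2)>25).sum())
print('sign off',order.sign_off())
E
```

```text
23.55 [ 0.46195423 -0.15019418  0.20281024] [ 0.2 -0.1 -0.7]
changed px 2569 (np.int64(81), np.int64(177), np.int64(280), np.int64(359))
[0, 0, 0, 109, 400, 462, 436, 464, 361, 181, 156] first changed row per col block [-1, -1, -1, 133, 114, 108, 102, 96, 90, 89, 81]
changed since 22.2: 0
the job is handed in; nothing more can be done
sign off None
```

Handed in at 23.6 s of 48: I pushed the lock slide to its stop and held both buttons down until the lid was well past half open. In the last side pictures the lid was open and still, the mount and buttons looked as they did at the start, and the arm was clear; sign-off returned no verdict.

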